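Fit the speed wheels to a friction drive and clamp it up

ROBOT

A 6-joint arm with a two-finger parallel gripper is mounted at the origin on a cart in front of the work surface, level with it; the furniture and walls round the work are solid. World frame = base frame: x ahead of the robot, y to its left, z up, the work surface at z = 0. Lengths are in m, angles in rad, forces in N, time in s.
With the tool pointing down it reaches from about 0.25 to 0.85 m from the base axis. Payload 12.5 kg.
Tool frame: the origin (TCP) lies at the very end of the fingers, on their centre line; the grasp point (between the pads) lies 19 mm behind it; z points along the fingers, x is the direction in which the jaws open and shut, and the axes are right-handed (so a half turn about z gives the same grasp; the last joint's range is limited). The gripper opens to 93 mm and grips with 3 to 60 N. Pads are 15 mm wide; open, the fingers measure 128 mm over their backs; the gripper's body (75 mm by 188 mm) begins 65 mm behind the grasp point.
Start: joints at [1.191, 0.351, 1.652, -0, 1.139, -0.085], TCP at [0.16, 0.526, 0.219] pointing down, gripper open.
Joint ranges: [-2.75, 2.75], [-0.79, 2.1], [0.01, 2.65], [-1.57, 4.71], [0.07, 3.14], [-2.87, 2.87]. Speed limits (rad/s): [2.22, 2.22, 2.79, 3.14, 3.14, 3.14].

INTERFACE

Orientations are given as a unit quaternion [w, x, y, z].
In Python, from cell import manip gives the robot as it stands. Calls block until the motion is done:
- manip.movep(position, orientation): joint-space move of the TCP to a pose.
- manip.line_to(position, rot=None, max_speed=0.15, max_force=None): straight line of the TCP; rot=None keeps the orientation; max_speed is the mean speed in m/s. With max_force (N) it stops when the force on the tool has changed by that much, and returns True; else False.
- manip.set_joints(angles): joint-space move.
- manip.gripper_open() and manip.close(force=None): open the fingers fully, or close them until they stop; force is the grip in N (None keeps the last).
- manip.pause(seconds).
- manip.solve_ik(position, orientation): joint angles nearest the present ones, or None.
- manip.state(): the state.
- manip.camera(name): name is "scene" or "top" or "wrist"; returns a dict with "pixels" (400x640x3 uint8, red, green, blue), "K" (3x3 intrinsics, pixels), "k1" (the pictures are not rectified: a ray, as slopes to the right and down, at radius r is drawn at 1 + k1 r^2 times it, then the intrinsics apply), "R" (3x3) and "t" (3): a world point X has camera coordinates R X + t; the wrist camera has in their place "T_tool_cam" (4x4, takes a point from camera to tool coordinates, whose origin is the TCP and whose axes are the tool frame's). Camera axes: x right, y down, z forward; pixel columns grow to the right and rows downward; lengths in m; the calibration is good to about 2 mm. A picture is of the moment at which its call begins: read the wrist's pose just before it. There is no depth.
A pose or a line that the arm cannot do raises manip.PlanningError and nothing moves.
- manip.hand_in(): hands the job in, once; it reports no verdict.
The state is a dict: "clock": time; "qpos": joint angles; "joint_vel": joint speeds; "joint_torque": joint torques, N m; "position": TCP position; "tcp_rot": TCP orientation; "ft_force": force on the tool from outside, world axes, zero at the start; "wrist_torque": the same for the moment, N m; "width": opening from 0.0 (shut) to 1.0 (fully open).
Only numpy, scipy, OpenCV 4.12 (cv2) and the standard library are available. Lean on these libraries where they do the work, as an engineer would, in place of code of your own. Each camera call takes 0.05 s, during which the arm holds its last target.

TASK

Finish putting together the three-speed friction drive: thread the two loose wheels onto the upright axle of its carriage, on top of the small wheel that is already there, so that the wheels grow in size from bottom to top and each one faces its partner on the drive cone. Only when both wheels are fully down, turn the clamp knob clockwise to its stop, so that the carriage brings the wheels up to the cone and is held there. Leave the eraser, the sharpener and the pen where they are.

Things in the scene. Friction and masses are not known exactly. Their poses are not given: they have to be found in the camera images.
- drive: Friction drive, fixed on the table: plywood board 228 x 112 x 18 mm with rails and a steel slide, all below 30 mm, and a metal bridge under the knob. Origin at table level. Its x axis runs along the board from the knob (x = -88 mm) past the axle (x = +2 mm open, +16 mm clamped) to the drive cone (x = +62 mm); z up.
- cone_top (a point): Top of the drive cone's nut, on its upright axis, 85 mm above the table. The cone is a stack of three rubber-tyred wheels that turns freely: diameter 60 mm at the bottom, 46 mm, 32 mm at the top; tyres at heights 30-42, 46-58 and 62-74 mm. It stands close: lower a wheel onto the axle with the fingers on its two sides along the drive's y axis, not along x.
- axle_seat (a point): Point on the axle's centre line at the top of the small captive wheel (32 mm diameter), 44 mm above the table: here the first wheel's underside comes to rest. The axle is a plain upright steel pin, 10 mm diameter, on the carriage, which slides along the drive's x axis. Axes parallel to the drive's.
- axle_tip (a point): Top of the axle, 46 mm above the seat, 90 mm above the table. The last 9 mm taper to a rounded nose about 4 mm in diameter.
- wheel_mid_center (a point): Centre of the middle loose wheel, half-way up. Wood, black rubber tyre, aluminium hub with a 13 mm through bore; diameter 46 mm, tyre 12 mm wide, hub 16 mm long, so the tyre stands 2 mm clear of what the wheel lies on. About 30 g, faces alike. Lies flat on the table, nearer or farther than the large wheel. Seated, its centre is 8 mm above axle_seat.
- wheel_large_center (a point): Centre of the large loose wheel, half-way up (8 mm over its underside). Same make, bore 13 mm, outer diameter 60 mm, tyre 12 mm wide, hub 16 mm long, about 40 g, both faces alike; lies flat on the table. Seated on top of the middle wheel its centre is 24 mm above axle_seat.
- knob_grip (a point): Middle of the clamp knob's bar grip, on its upright turning axis, 68 mm above the table. The bar is black plastic, 46 mm long, 12 mm thick, 22 mm high (heights 57 to 79 mm), on a round skirt of 38 mm diameter. The point's x axis runs along the bar.
- knob (a joint): Angle of the clamp knob in rad: 0 = open (starts at 0 to 0.12), 1.40 = clamped, at its stop. Grows clockwise seen from above; at 0 the bar is 1.40 rad anticlockwise of the drive's x axis (nearly across the board), at 1.40 along it. Its pinion drives the carriage's rack. It stays where it is left; friction about 0.1 N m.
- carriage (a joint): Travel of the carriage toward the cone in m: 0 = open (axle 60 mm from the cone's axis), 0.014 = clamped (46 mm, wheels meet the cone). Moved only by the knob: 10 mm per rad. With the wheels in the wrong order they meet the cone too early and the knob sticks part-way.
- eraser: A white eraser in a blue sleeve, 20 x 42 x 12 mm, lying near the right edge of the table; origin at its underside.
- sharpener: A small red pencil sharpener, 16 x 26 x 15 mm, near the right edge of the table; origin at its underside.
- gel_pen: A pale gel pen, 142 mm long, 10 mm thick, lying left of the drive; origin at its underside, middle.
There are look-alikes about, which are no part of the job. Leave any red look-alike of the part that bears wheel_mid_center alone.

How it is judged:
By the outcome, as a careful person would: the job done as asked, in the order asked, and still so for the second after the job is handed in, with the robot touching nothing.
It also fails if it takes over 67 s, if anything falls off the work surface, if the arm or the gripper's body presses on something with over 40 N, if the wrist force passes 120 N, or if a joint passes its speed limit or range.

## Working session

There is one attempt and no reset: what is moved stays moved. The work goes in short steps, each a Python script; the robot and the scene stay as the last script left them, time stands still between calls to the robot, and variables do not carry over. Pictures are saved under pics/ and viewed, and the job is handed in when it is done.

```bash
mkdir -p pics; ls; python3 - <<'E'
from cell import manip
import cv2
for n in ("scene","top","wrist"):
    c=manip.camera(n); cv2.imwrite(f"pics/{n}0.png",c["pixels"][:,:,::-1])
    print(n,c["K"],c["k1"],c.get("R"),c.get("t"),c.get("T_tool_cam"))
print(manip.state())
E
```

```text
pics
scene [[371.62866486   0.         316.74953172]
 [  0.         371.62866486 200.38446772]
 [  0.           0.           1.        ]] 0.016123220944113673 [[ 0.54579285 -0.83791874 -0.00153082]
 [-0.56674651 -0.36781326 -0.73723253]
 [ 0.6171779   0.40324383 -0.67563737]] [-0.28456734  0.34009574  0.57349105] None
top [[462.46859328   0.         321.1328099 ]
 [  0.         462.46859328 202.51566922]
 [  0.           0.           1.        ]] -0.12133799248168117 [[ 0.01387226 -0.9993876  -0.03212462]
 [-0.99478828 -0.01054851 -0.10141504]
 [ 0.10101407  0.03336405 -0.9943254 ]] [0.01005791 0.5493516  0.98594279] None
wrist [[309.87866569   0.         317.78799917]
 [  0.         309.87866569 197.67183663]
 [  0.           0.           1.        ]] -0.01602118125678336 None None [[ 9.99999124e-01 -1.28878295e-03  3.02789750e-04  4.24275623e-04]
 [ 1.15075056e-03  9.59267130e-01  2.82498228e-01 -7.91088056e-02]
 [-6.54535154e-04 -2.82497632e-01  9.59267773e-01 -1.66751487e-01]
 [ 0.00000000e+00  0.00000000e+00  0.00000000e+00  1.00000000e+00]]
{'clock': 0.15, 'qpos': array([ 1.19141548e+00,  3.51079667e-01,  1.65225083e+00, -6.09097144e-06,
        1.13910920e+00, -8.45904232e-02]), 'joint_vel': array([-0.00049541, -0.0013231 , -0.00056456,  0.00140589,  0.00033157,
       -0.0016944 ]), 'joint_torque': array([ 1.97260124e-04, -4.97467339e+01, -2.85346913e+01,  6.98905438e-02,
        2.45920516e-02, -3.05286267e-05]), 'position': array([0.15967352, 0.52604474, 0.21825305]), 'tcp_rot': array([ 2.24953139e-04,  8.03285954e-01,  5.95593399e-01, -3.58851791e-04]), 'ft_force': array([-0.49368862, -0.41794122, -0.27361659]), 'wrist_torque': array([0.03364492, 0.05492087, 0.02569475]), 'width': 1.0008993395309689}
```

View pics/top0.png

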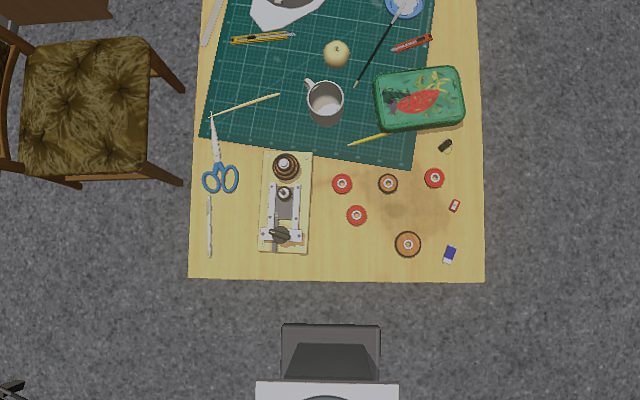

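View pics/scene0.png

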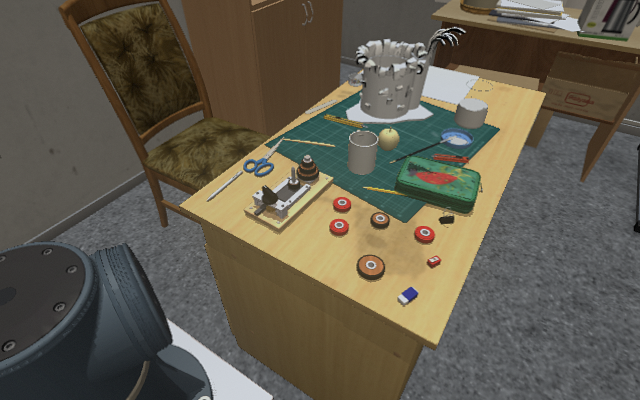

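```bash
cat > h.py <<'E'
import numpy as np, cv2
from cell import manip
from scipy.spatial.transform import Rotation as Rn
def pose(c,st=None):
    if "R" in c and c["R"] is not None: return np.array(c["R"]),np.array(c["t"])
    q=st["tcp_rot"]; Rt=Rn.from_quat([q[1],q[2],q[3],q[0]]).as_matrix()
    T=np.eye(4);T[:3,:3]=Rt;T[:3,3]=st["position"]
    M=np.linalg.inv(T@np.array(c["T_tool_cam"])); return M[:3,:3],M[:3,3]
def unproj(c,uv,z,st=None):
    R,t=pose(c,st); K=c["K"]
    d=np.array([(uv[0]-K[0][2])/K[0][0],(uv[1]-K[1][2])/K[1][1]]); s=d.copy()
    for _ in range(20): s=d/(1+c["k1"]*(s@s))
    ray=R.T@np.array([s[0],s[1],1]); o=-R.T@t
    return o+ray*(z-o[2])/ray[2]
def proj(c,X,st=None):
    R,t=pose(c,st); p=R@np.array(X)+t; s=p[:2]/p[2]; s=s*(1+c["k1"]*(s@s)); K=c["K"]
    return np.array([K[0][0]*s[0]+K[0][2],K[1][1]*s[1]+K[1][2]])
def crop(c,name,x0,y0,w,h,f):
    im=c["pixels"][y0:y0+h,x0:x0+w,::-1]
    cv2.imwrite(f"pics/{name}.png",cv2.resize(im,None,fx=f,fy=f,interpolation=cv2.INTER_CUBIC))
def quat(yaw):  # tool down, tool x axis at world angle yaw
    M=np.array([[np.cos(yaw),np.sin(yaw),0],[np.sin(yaw),-np.cos(yaw),0],[0,0,-1]])
    q=Rn.from_matrix(M).as_quat(); return np.array([q[3],q[0],q[1],q[2]])
E
python3 - <<'E'
from h import *
c=manip.camera("top"); crop(c,"topd",245,140,80,120,5)
crop(c,"topw",325,150,140,110,5)
for uv,z in (((388,183),.016),((407.5,244),.016),((286,159),.085),((283,188),.09),((280,235),.079),((311,153),.018),((308,254),.018),((258,252),.018),((264,151),.018)): print(uv,unproj(c,uv,z))
E
```

```text
(388, 183) [ 0.59562414 -0.13100745  0.016     ]
(407.5, 244) [ 0.46081672 -0.17393448  0.016     ]
(286, 159) [0.63438283 0.08988939 0.085     ]
(283, 188) [0.5722923  0.09418091 0.09      ]
(280, 235) [0.47531906 0.0995793  0.079     ]
(311, 153) [0.6616498  0.04142145 0.018     ]
(308, 254) [0.43631122 0.04438917 0.018     ]
(258, 252) [0.43889706 0.15508483 0.018     ]
(264, 151) [0.66570306 0.14774831 0.018     ]
```

View pics/topd.png

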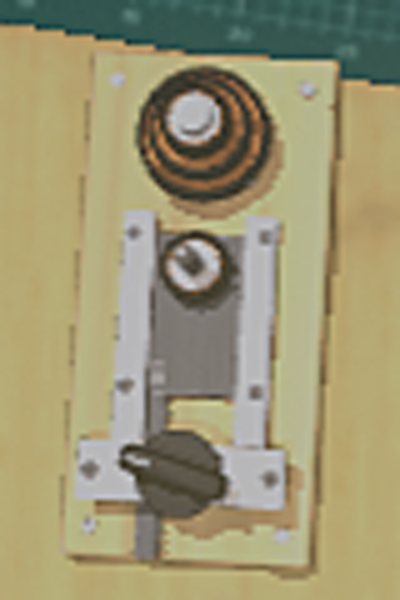

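View pics/topw.png

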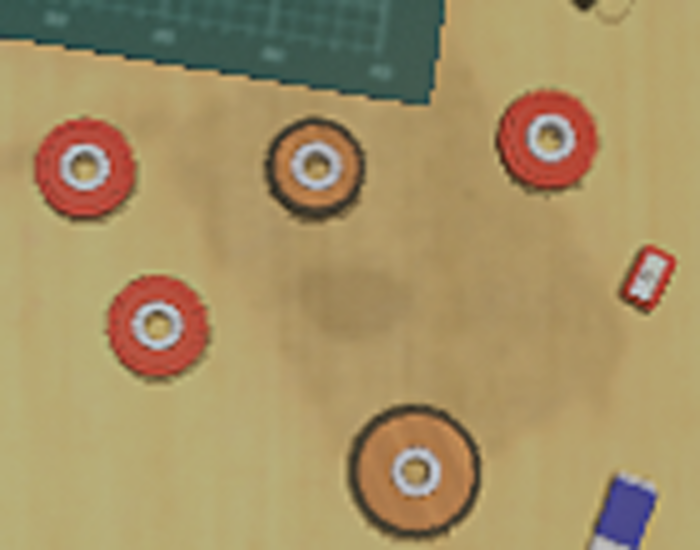

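```bash
python3 - <<'E'
from h import *
manip.movep([0.565,0.097,0.20],quat(np.pi/2-0.02))
st=manip.state(); c=manip.camera("wrist"); print(st["clock"],st["position"],st["qpos"])
import pickle; pickle.dump((c,st),open("w1.pkl","wb"))
cv2.imwrite("pics/w1.png",c["pixels"][:,:,::-1])
for n,X in dict(tip=[.567,.097,.09],cone=[.627,.0957,.085],knob=[.477,.0993,.079]).items(): print(n,proj(c,X,st))
E
```

```text
2.3167 [0.56483984 0.09773271 0.20002919] [ 9.00552843e-02  4.12062534e-01  1.61019283e+00  1.54488988e-04
  1.11935237e+00 -1.46156137e+00]
tip [316.38976296 197.2518987 ]
cone [316.407485   253.34806107]
knob [316.82739778  96.05301627]
```

View pics/w1.png

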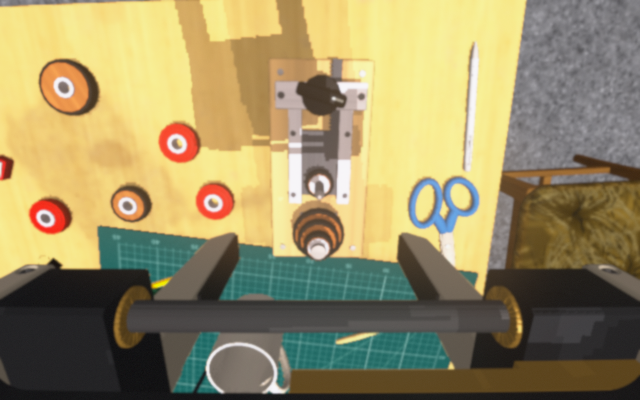

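```bash
python3 - <<'E'
from h import *
import pickle; c,st=pickle.load(open("w1.pkl","rb"))
crop(c,"w1d",260,50,120,110,6);crop(c,"w1e",270,160,90,100,6); crop(c,"w1f",20,40,140,190,4)
E
```

```text
(no output)
```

View pics/w1d.png

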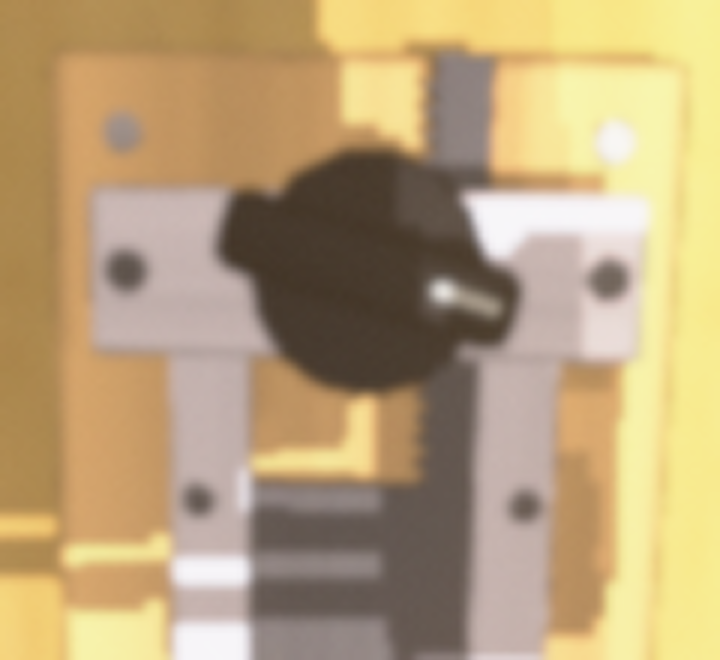

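View pics/w1e.png

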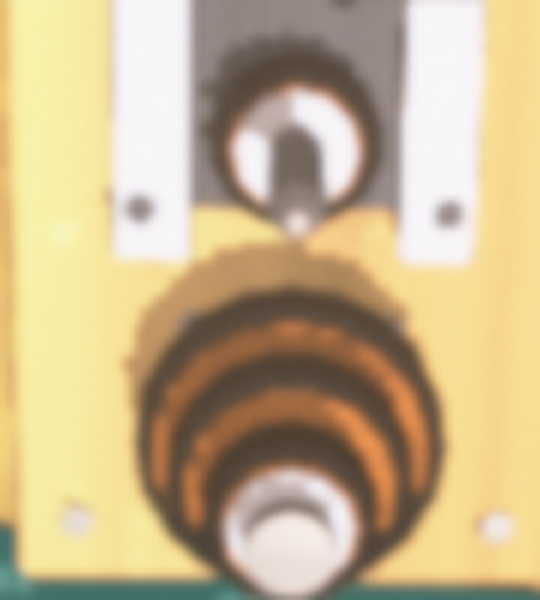

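View pics/w1f.png

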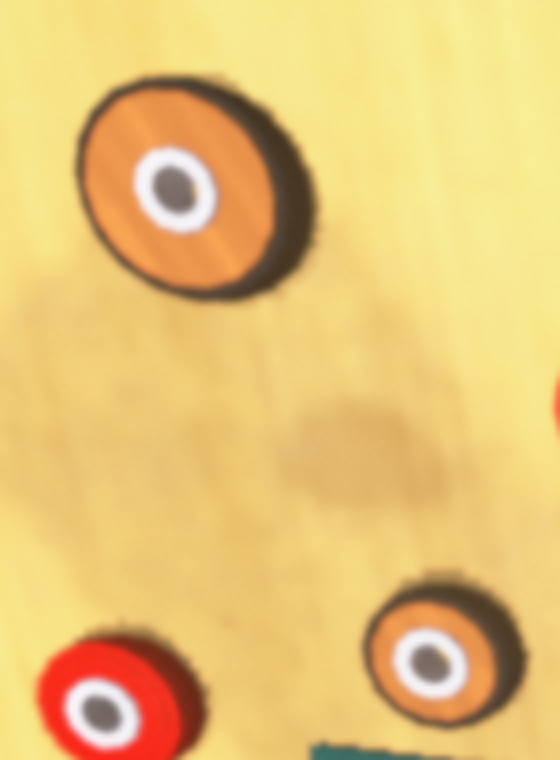

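```bash
python3 - <<'E'
from h import *
import pickle; c,st=pickle.load(open("w1.pkl","rb"))
for n,uv,z in (("tip",(319.2,196.6),.089),("seat",(319.2,182.9),.044),("cone",(317.4,249.6),.085),("knob",(320.9,94.3),.079),("barL",(298,88),.079),("barR",(344.6,101.3),.079),("mid",(127.1,205.4),.016),("large",(63.4,87.1),.016),
 ("BL",(269.6,59),.018),("BR",(374.,60.5),.018),("TL",(272.7,256.5),.018)): print(n,unproj(c,uv,z,st).round(4))
t=manip.camera("top")
for n,uv,z in (("tip",(283.,190.5),.089),("seat",(283.8,192.2),.044),("cone",(283.2,162.2),.085),("knob",(279.6,234),.079),("mid",(388,182.6),.016),("large",(407.6,243.6),.016)):print("top",n,unproj(t,uv,z).round(4))
E
```

```text
tip [0.5667 0.0996 0.089 ]
seat [0.5645 0.0999 0.044 ]
cone [0.6229 0.0968 0.085 ]
knob [0.4756 0.1029 0.079 ]
barL [0.4699 0.0829 0.079 ]
barR [0.4819 0.1239 0.079 ]
mid [ 0.5941 -0.1302  0.016 ]
large [ 0.4591 -0.1742  0.016 ]
BL [0.4373 0.0509 0.018 ]
BR [0.4409 0.1595 0.018 ]
TL [0.6638 0.0403 0.018 ]
top tip [0.5672 0.0942 0.089 ]
top seat [0.5692 0.0976 0.044 ]
top cone [0.6275 0.0956 0.085 ]
top knob [0.4774 0.1005 0.079 ]
top mid [ 0.5965 -0.131   0.016 ]
top large [ 0.4617 -0.1742  0.016 ]
```

```bash
python3 - <<'E'
from h import *
import pickle
Y=np.pi/2-0.035
manip.movep([0.595,-0.1305,0.14],quat(Y))
st=manip.state(); c=manip.camera("wrist"); print(st["clock"],st["position"])
pickle.dump((c,st),open("w2.pkl","wb"))
print(proj(c,[.595,-.1305,.016],st))
crop(c,"w2",255,120,130,120,5)
E
```

```text
3.3583 [ 0.59522875 -0.12938585  0.14036058]
[315.98313562 190.73609133]
```

View pics/w2.png

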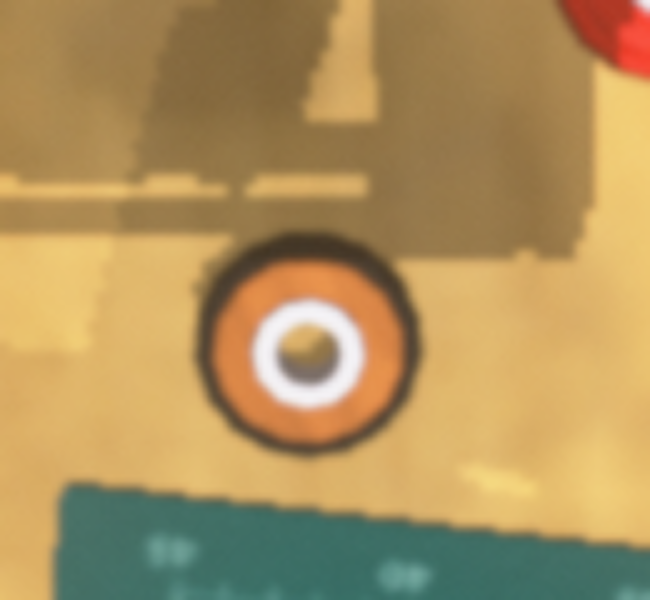

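```bash
python3 - <<'E'
from h import *
import pickle
c,st=pickle.load(open("w2.pkl","rb"))
p=unproj(c,(316.4,190.4),.016,st); print(p)
Y=np.pi/2-0.035
print(manip.line_to([p[0],p[1],.003],quat(Y),max_speed=.12,max_force=15))
s=manip.state();print(s["clock"],s["position"])
manip.close(20); s=manip.state();print(s["width"]*93,s["position"])
manip.line_to([p[0],p[1],.14],max_speed=.2)
manip.movep([.5667,.0992,.15],quat(Y))
st=manip.state(); c=manip.camera("wrist"); print(st["clock"],st["position"],st["width"]*93)
pickle.dump((c,st),open("w3.pkl","wb")); crop(c,"w3",220,80,200,150,4)
print(proj(c,[.5667,.0992,.09],st))
E
```

```text
[ 0.59467611 -0.13008224  0.016     ]
False
4.7 [ 0.59514976 -0.1302502   0.00376038]
43.90690640443737 [ 0.59469202 -0.13009256  0.00301267]
7.2917 [0.56690856 0.09825485 0.14960521] 43.872606262960375
[318.3158358  212.65578586]
```

View pics/w3.png

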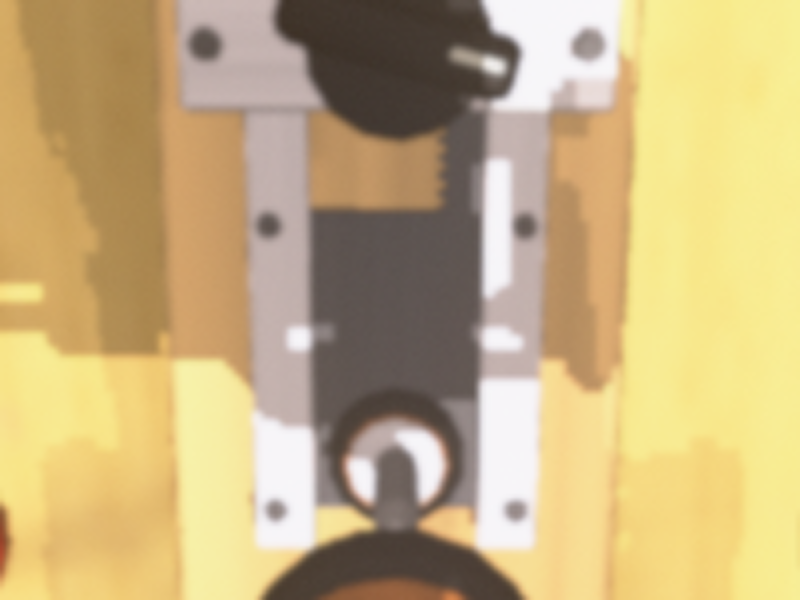

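```bash
python3 - <<'E'
from h import *
import pickle
manip.pause(.1)
st=manip.state(); c=manip.camera("wrist"); print(st["clock"],st["position"],st["joint_vel"].round(3),st["width"]*93)
pickle.dump((c,st),open("w3.pkl","wb")); crop(c,"w3b",270,160,100,100,6); cv2.imwrite("pics/w3c.png",c["pixels"][:,:,::-1])
print(proj(c,[.5667,.0992,.09],st),proj(c,[.5667,.0992,.044],st))
E
```

```text
7.4417 [0.56703627 0.09781898 0.14975887] [ 0.003 -0.003 -0.     0.001  0.001  0.003] 43.70837778556584
[318.86075428 212.40088069] [318.65689043 195.91403064]
```

View pics/w3b.png

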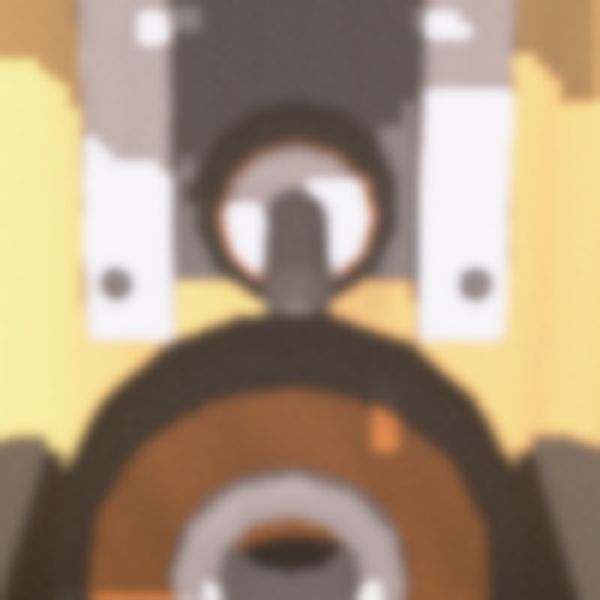

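View pics/w3c.png

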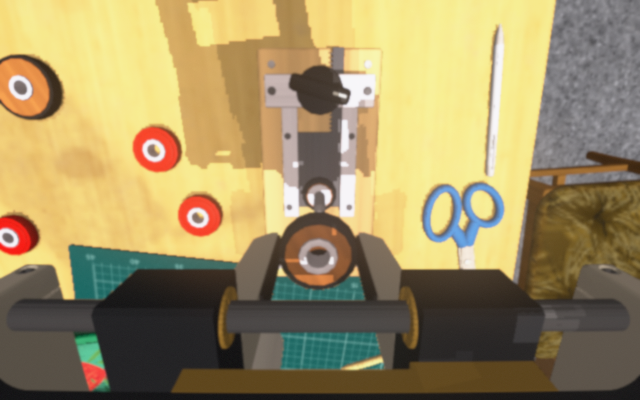

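```bash
python3 - <<'E'
from h import *
import pickle
c,st=pickle.load(open("w3.pkl","rb")); p=st["position"]
print(proj(c,[p[0],p[1],p[2]+.013],st))
print("seat",unproj(c,(319.15,194.2),.044,st)); print("mid pin y",unproj(c,(319.1,206),.078,st))
crop(c,"w3h",280,210,80,80,7)
q=st["tcp_rot"];print(Rn.from_quat([q[1],q[2],q[3],q[0]]).as_matrix().round(4))
E
```

```text
[316.90424492 256.59543298]
seat [0.56508828 0.09971085 0.044     ]
mid pin y [0.5653982  0.09949051 0.078     ]
[[ 3.680e-02  9.993e-01 -3.000e-04]
 [ 9.993e-01 -3.680e-02 -2.000e-04]
 [-2.000e-04 -2.000e-04 -1.000e+00]]
```

View pics/w3h.png

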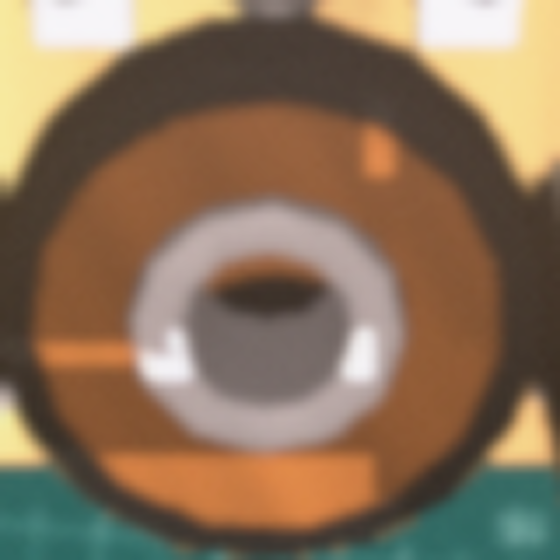

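```bash
python3 - <<'E'
from h import *
Y=np.pi/2-0.037
def go(x,y,z,**k):
    r=manip.line_to([x,y,z],quat(Y),**k); s=manip.state(); print(r,round(s["clock"],2),s["position"].round(4),s["ft_force"].round(1)); return r
tx,ty=.566,.0991
go(tx,ty,.105,max_speed=.1)
manip.pause(.1); p=manip.state()["position"]; 
r=go(tx+(tx-p[0]),ty+(ty-p[1]),.08,max_speed=.06,max_force=8)
if not r: r=go(tx+(tx-p[0]),ty+(ty-p[1]),.0465,max_speed=.06,max_force=8)
c=manip.camera("wrist"); cv2.imwrite("pics/w4.png",c["pixels"][:,:,::-1])
c=manip.camera("scene"); crop(c,"s4",235,140,120,90,6)
E
```

```text
False 8.09 [0.5662 0.099  0.1052] [-0.1  0.2  0.3]
False 8.76 [0.5655 0.099  0.0798] [-0.5  0.6  0.7]
True 9.32 [0.565  0.099  0.0462] [-0.3  0.3  2.4]
```

View pics/w4.png

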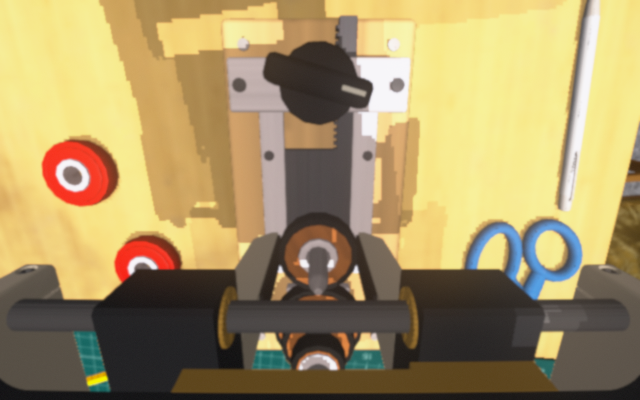

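View pics/s4.png

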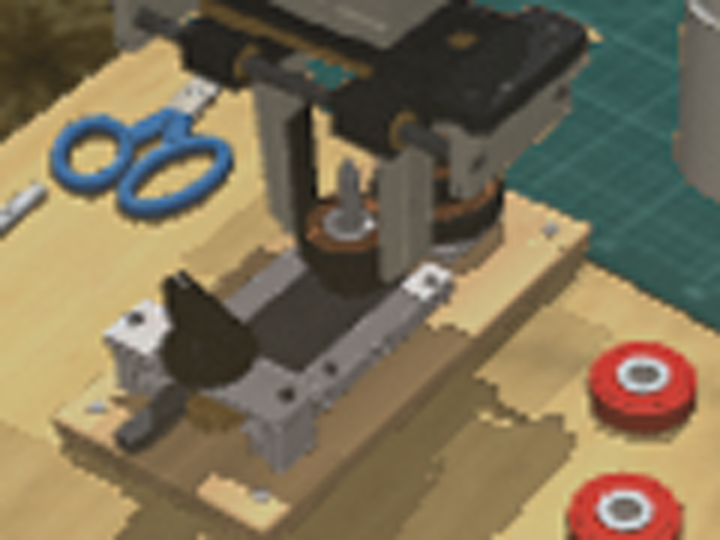

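```bash
python3 - <<'E'
from h import *
import pickle
Y=np.pi/2-0.037
manip.gripper_open()
p=manip.state()["position"]
manip.line_to([p[0],p[1],.15],quat(Y),max_speed=.2)
manip.pause(.1)
st=manip.state(); c=manip.camera("wrist"); print(st["clock"],st["position"])
pickle.dump((c,st),open("w5.pkl","wb")); crop(c,"w5",270,150,100,90,6)
manip.movep([.460,-.1742,.14],quat(Y)); manip.pause(.1)
st=manip.state(); c=manip.camera("wrist"); print(st["clock"],st["position"])
pickle.dump((c,st),open("w6.pkl","wb")); crop(c,"w6",255,120,130,120,5)
print(proj(c,[.460,-.1742,.016],st))
E
```

```text
11.1167 [0.56397071 0.09886821 0.14837985]
12.3917 [ 0.46058548 -0.17332861  0.13998004]
[316.23863263 190.51149588]
```

View pics/w5.png

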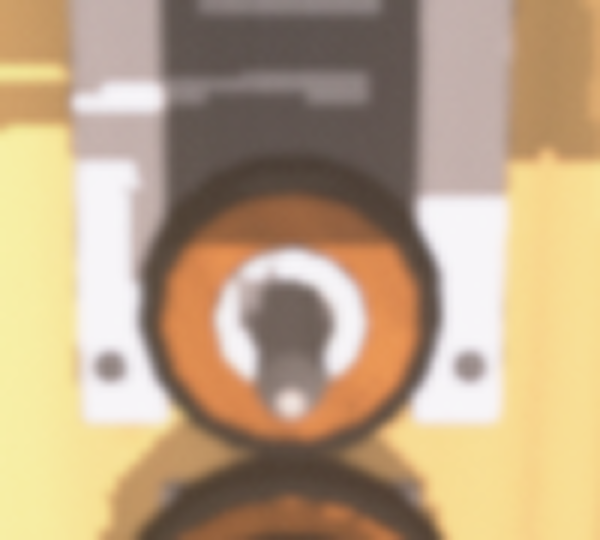

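View pics/w6.png

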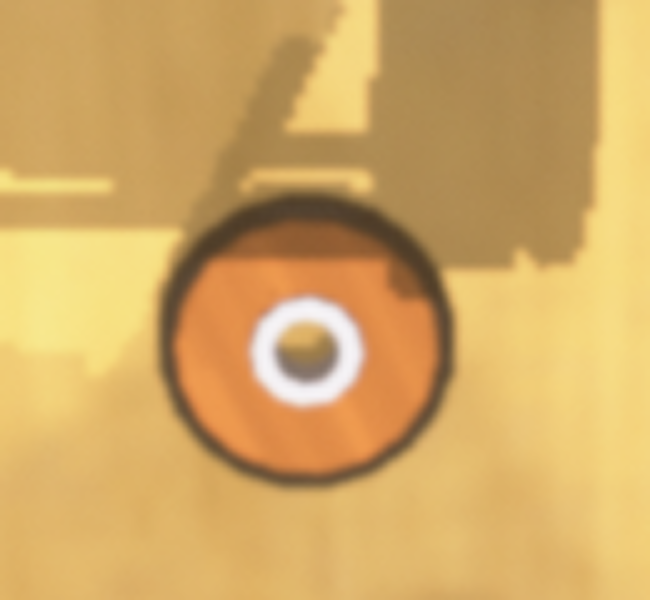

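```bash
python3 - <<'E'
from h import *
import pickle
c,st=pickle.load(open("w5.pkl","rb")); print("tip",unproj(c,(318.1,216.6),.089,st))
c,st=pickle.load(open("w6.pkl","rb")); p=unproj(c,(316.,190.),.016,st); print(p)
Y=np.pi/2-0.037
print(manip.line_to([p[0],p[1],.003],quat(Y),max_speed=.12,max_force=15))
s=manip.state();print(s["clock"],s["position"])
manip.close(20); s=manip.state();print(s["width"]*93,s["position"])
manip.line_to([p[0],p[1],.14],max_speed=.2)
manip.movep([.5662,.0991,.15],quat(Y)); manip.pause(.15)
st=manip.state(); c=manip.camera("wrist"); print(st["clock"],st["position"],st["width"]*93)
pickle.dump((c,st),open("w7.pkl","wb")); cv2.imwrite("pics/w7.png",c["pixels"][:,:,::-1]);crop(c,"w7h",275,150,85,130,5)
p=st["position"]; print(proj(c,[p[0],p[1],p[2]+.013],st))
E
```

```text
tip [0.56677063 0.09953249 0.089     ]
[ 0.4594775  -0.17441197  0.016     ]
False
13.7333 [ 0.45986817 -0.17457808  0.00355234]
58.13353599008007 [ 0.45950079 -0.17441711  0.00304738]
16.5083 [0.56617825 0.09785328 0.14995659] 57.840102272436184
[316.90602189 256.59895249]
```

View pics/w7.png

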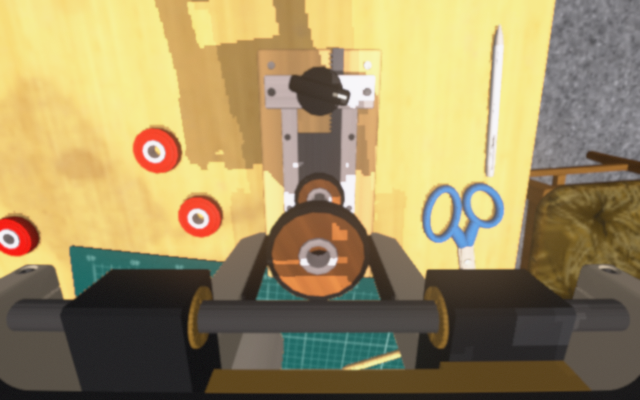

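View pics/w7h.png

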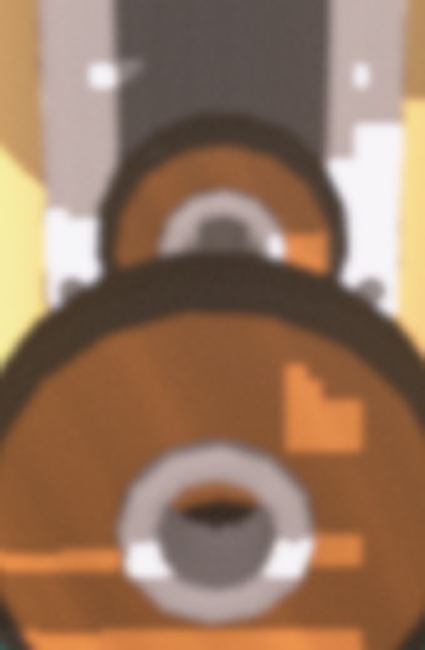

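```bash
python3 - <<'E'
from h import *
Y=np.pi/2-0.037
def go(x,y,z,**k):
    r=manip.line_to([x,y,z],quat(Y),**k); s=manip.state(); print(r,round(s["clock"],2),s["position"].round(4),s["ft_force"].round(1)); return r
tx,ty=.566,.0991
go(tx,ty,.105,max_speed=.1)
manip.pause(.1); p=manip.state()["position"]; 
r=go(tx+(tx-p[0]),ty+(ty-p[1]),.08,max_speed=.06,max_force=8)
if not r: r=go(tx+(tx-p[0]),ty+(ty-p[1]),.0620,max_speed=.05,max_force=8)
c=manip.camera("wrist"); cv2.imwrite("pics/w8.png",c["pixels"][:,:,::-1])
c=manip.camera("scene"); crop(c,"s8",235,140,120,90,6)
E
```

```text
False 17.16 [0.5662 0.0991 0.1053] [0.3 0.6 0.5]
False 17.82 [0.5655 0.0991 0.0798] [ 0.3  0.  -0.9]
True 18.21 [0.5656 0.0991 0.0622] [-0.1  0.1  2. ]
```

View pics/w8.png

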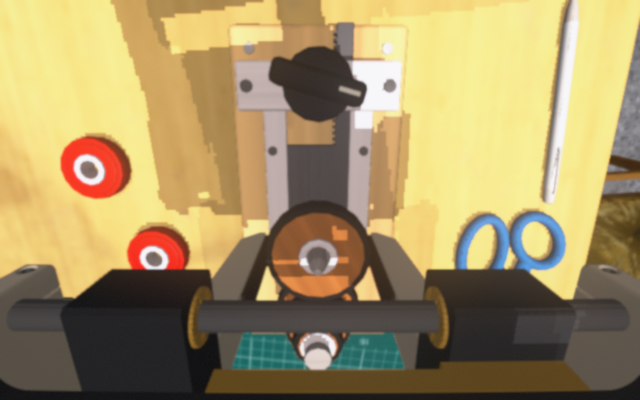

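View pics/s8.png

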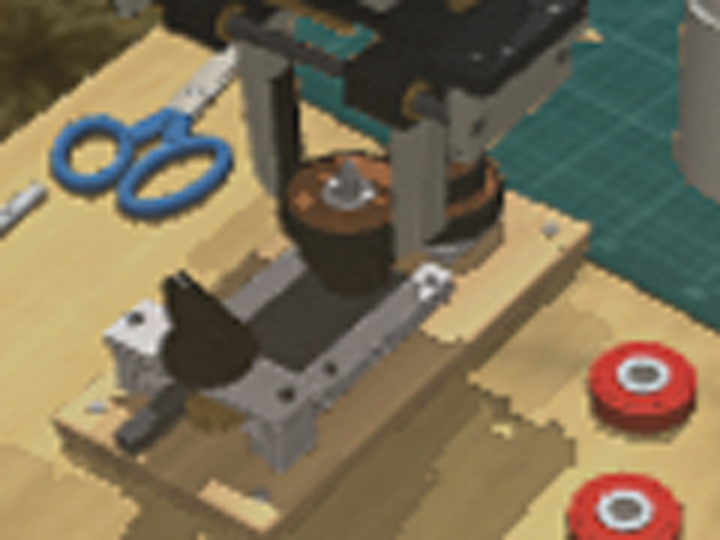

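```bash
python3 - <<'E'
from h import *
import pickle
manip.gripper_open()
p=manip.state()["position"]
manip.line_to([p[0],p[1],.15],quat(np.pi/2-.037),max_speed=.2)
manip.movep([.4757,.1027,.17],quat(1.286)); manip.pause(.15)
st=manip.state(); c=manip.camera("wrist"); print(st["clock"],st["position"],st["qpos"])
pickle.dump((c,st),open("w9.pkl","wb")); cv2.imwrite("pics/w9.png",c["pixels"][:,:,::-1]);crop(c,"w9k",255,150,130,110,6)
print(proj(c,[.4757,.1027,.079],st))
for a in (-1,1): print(proj(c,[.4757+a*.023*np.cos(1.286),.1027+a*.023*np.sin(1.286),.079],st))
E
```

```text
20.2667 [0.47630981 0.10259722 0.16922977] [ 1.16611563e-01  3.00245131e-01  1.86060789e+00 -7.36425845e-05
  9.81587763e-01 -1.16990905e+00]
[317.16069109 200.85574494]
[290.63971381 200.87247105]
[343.6816527  200.83827148]
```

View pics/w9.png

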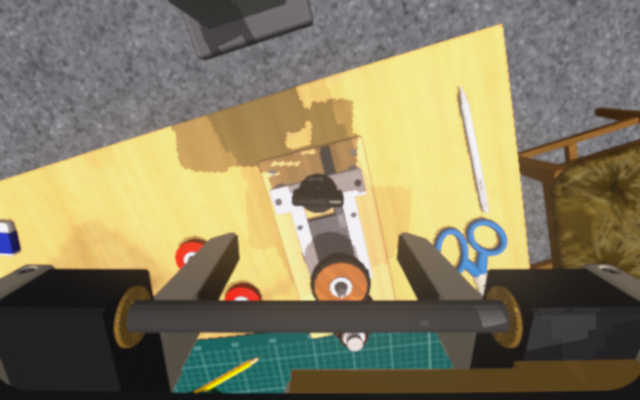

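View pics/w9k.png

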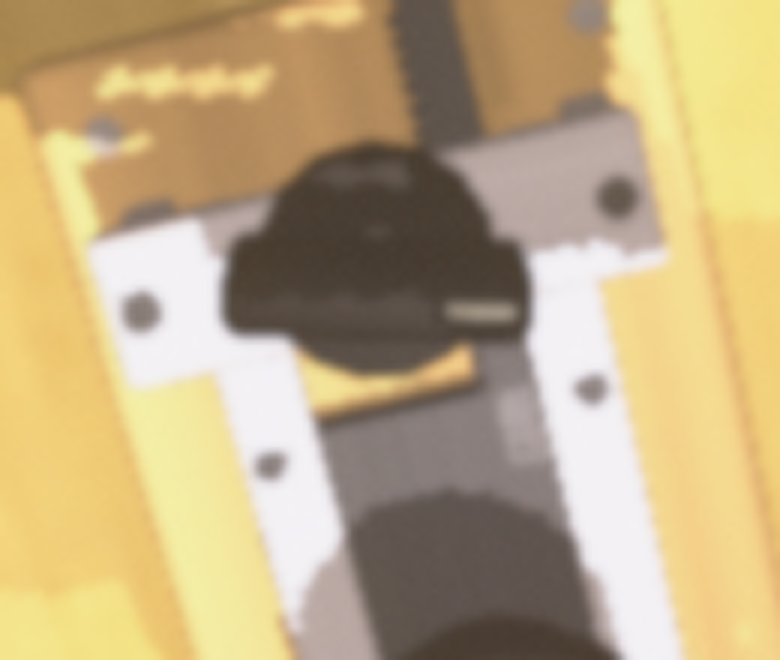

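```bash
python3 - <<'E'
from h import *
import pickle
x,y=.4758,.1027
print(manip.line_to([x,y,.060],quat(1.27),max_speed=.12,max_force=8))
s=manip.state();print(s["clock"],s["position"],s["ft_force"].round(1))
manip.close(30); s=manip.state();print(s["clock"],s["width"]*93,s["position"],s["ft_force"].round(1),s["wrist_torque"].round(2))
c=manip.camera("wrist"); cv2.imwrite("pics/w10.png",c["pixels"][:,:,::-1])
if s["width"]*93>38:
  q=s["qpos"].copy(); q0=q[5]
  for d in (.15,.3):
    q[5]=q0+d; manip.set_joints(q); s=manip.state(); print(round(s["clock"],2),d,s["width"]*93,s["position"].round(4),s["ft_force"].round(1),s["wrist_torque"].round(2))
  c=manip.camera("wrist"); cv2.imwrite("pics/w11.png",c["pixels"][:,:,::-1])
E
```

```text
False
21.3833 [0.47619448 0.10274033 0.06052489] [-0.2 -0.4  0.5]
22.1833 45.69007765193529 [0.47571627 0.10253586 0.06001348] [-0.8 -2.4  2.2] [-0.5   0.2   0.01]
22.5 0.15 45.78277952510765 [0.4757 0.1025 0.06  ] [-1.1 -2.1  0.9] [-0.29  0.07 -0.11]
22.77 0.3 45.74199533028316 [0.4757 0.1025 0.06  ] [-1.5 -1.8  2. ] [-0.29  0.03 -0.1 ]
```

View pics/w10.png

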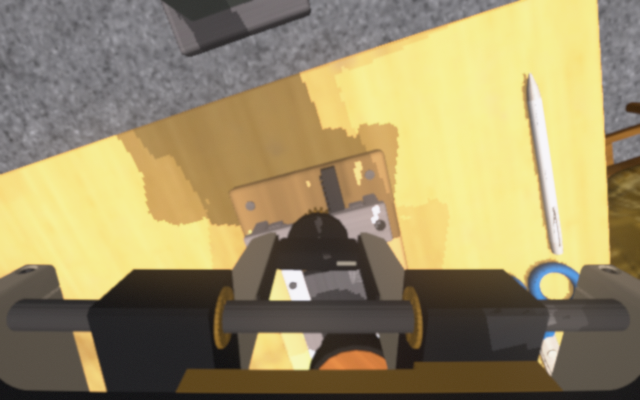

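View pics/w11.png

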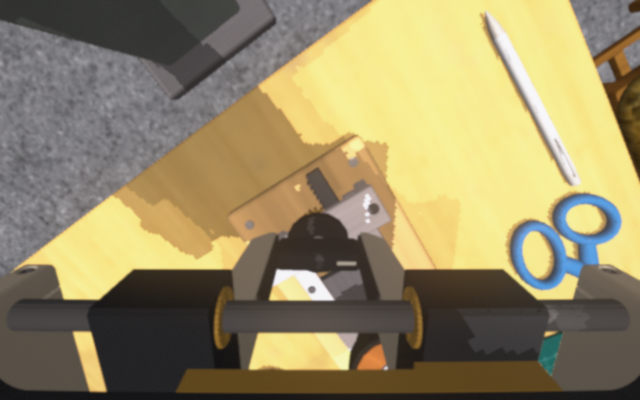

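```bash
python3 - <<'E'
from h import *
s=manip.state(); q=s["qpos"].copy(); q0=q[5]-.3
for d in (.6,.9,1.1,1.2,1.25,1.28,1.31,1.34,1.37,1.40):
    q[5]=q0+d; manip.set_joints(q); s=manip.state(); print(round(s["clock"],2),d,s["width"]*93,s["position"].round(4),s["ft_force"].round(1),s["wrist_torque"].round(2))
    if abs(s["wrist_torque"][2])>.4: break
c=manip.camera("wrist"); cv2.imwrite("pics/w12.png",c["pixels"][:,:,::-1])
E
```

```text
23.2 0.6 45.88427589810827 [0.4758 0.1026 0.0601] [ 0.1 -1.1  1.4] [-0.3   0.03 -0.15]
23.59 0.9 45.43337162092974 [0.4758 0.1026 0.0601] [-0.2 -1.   1.3] [-0.24 -0.04 -0.05]
23.9 1.1 45.53252312054089 [0.4758 0.1026 0.06  ] [ 0.3 -0.6  1.4] [-0.19 -0.12 -0.09]
24.15 1.2 45.70425540505927 [0.4759 0.1026 0.0601] [ 0.4 -0.  -0. ] [-0.2  -0.18 -0.08]
24.4 1.25 45.86956456462121 [0.4759 0.1025 0.06  ] [ 0.4 -0.6 -0.8] [-0.17 -0.24 -0.07]
24.65 1.28 45.66326420689198 [0.4759 0.1025 0.06  ] [ 1.6 -0.4 -0.4] [-0.19 -0.31 -0.1 ]
24.9 1.31 46.117910439877804 [0.4759 0.1026 0.0601] [ 2.1  0.6 -0.3] [-0.18 -0.37  0.02]
25.15 1.34 45.82662732259324 [0.4759 0.1026 0.0601] [ 2.9  0.8 -1.7] [ 0.05 -0.4   0.83]
```

View pics/w12.png

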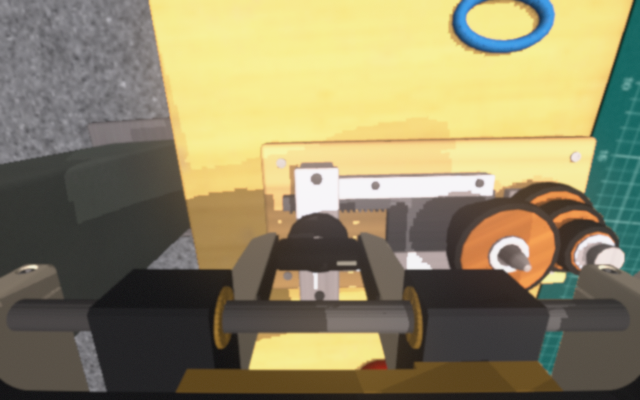

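```bash
python3 - <<'E'
from h import *
import pickle
manip.gripper_open(); s=manip.state();print(s["ft_force"].round(1),s["wrist_torque"].round(2))
p=s["position"]; manip.line_to([p[0],p[1],.17],max_speed=.2)
manip.movep([.52,.10,.24],quat(np.pi/2-.037)); manip.pause(.2)
st=manip.state(); c=manip.camera("wrist"); print(st["clock"],st["position"])
pickle.dump((c,st),open("w13.pkl","wb")); cv2.imwrite("pics/w13.png",c["pixels"][:,:,::-1]); crop(c,"w13k",260,110,120,150,5)
c=manip.camera("scene"); crop(c,"s13",235,140,120,90,6)
E
```

```text
[-0.8  0.1 -1.1] [-0.16  0.08  0.02]
28.4417 [0.51990223 0.09998975 0.23981347]
```

View pics/w13k.png

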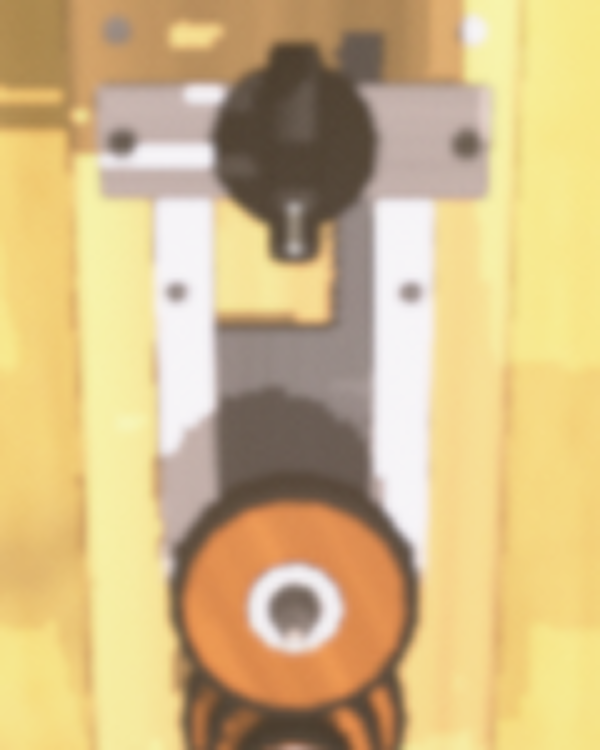

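View pics/s13.png

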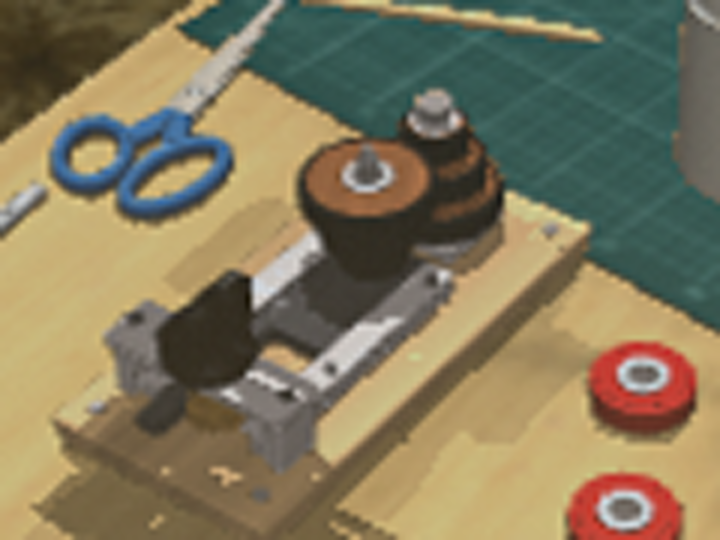

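```bash
python3 - <<'E'
from h import *
print(manip.hand_in()); print(manip.state()["clock"])
E
```

```text
the job is handed in; nothing more can be done
None
the job is handed in; nothing more can be done
```

The friction drive is assembled and clamped, and I handed the job in at about 28.5 s of the 67 s limit.

- **Wheels:** I threaded the middle wheel and then the large wheel onto the axle. Each stopped on contact at its expected seated height, within about 1 mm. The pictures show the axle's nose through both hubs.
- **Knob:** I gripped the bar by its ends and turned it clockwise about 1.32 rad. There the wrist torque jumped to about 0.8 N m, which I took as the stop.
- **Last checks:** After I released the knob and backed off, the bar lay along the board (within about 0.01 rad by eye). The wheels were up against the cone, smallest at the bottom to largest at the top. The arm was touching nothing.
- **Not moved:** I did not touch the eraser, sharpener, pen or red look-alike wheels, but I took no final picture of all of them.

Wheel and axle positions from the top and wrist cameras differed by 2 to 5 mm. I used the wrist camera's values for the fits, and no check failed.

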